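# Uncap the tall router-cutter box

### The arm

A 6-joint arm with a two-finger parallel gripper is mounted at the origin on the work surface. World frame = base frame: x ahead of the robot, y to its left, z up, the work surface at z = 0. Lengths are in m, angles in degrees, forces in N, time in s.
With the tool pointing down it reaches from about 0.325 to 0.9 m from the base axis. Payload 6.1 kg.
Tool frame: the origin (TCP) lies on the centre line of the jaws, within the pads' length; the fingertips stand 19 mm ahead of it and the grasp point (between the pads) is the TCP (env.tip_reach is the distance from the TCP to the fingertips, in m); z points along the fingers, y is the line along which they close (so a half turn about z gives the same grasp; the last joint's range is limited). The gripper opens to 87 mm and grips with 3 to 60 N. Pads are 19 mm wide; open, the fingers measure 117 mm over their backs; the gripper's body (75 mm by 190 mm) begins 51 mm behind the grasp point.
Start: joints at [-77.069, 12.628, 87.462, -0, 79.91, -7.225], TCP at [0.215, -0.587, 0.242] pointing down, gripper open.
Joint ranges: [-170.65, 170.65], [-52.31, 119.04], [5.05, 147.46], [-71.25, 251.25], [11.57, 151.72], [-153.62, 153.62]. Speed limits (degrees/s): [147.25, 147.25, 172.46, 180, 180, 180].

### API

Orientations are given as a 3x3 rotation matrix whose columns are the frame's x, y, z axes.
In Python, from plant import env gives the robot as it stands. Calls block until the motion is done:
- env.goto(position, orientation): joint-space move of the TCP to a pose.
- env.servo_line(position, frame=None, max_speed=0.15, f_stop=None): straight line of the TCP; frame=None keeps the orientation; max_speed is the mean speed in m/s. With f_stop (N) it stops when the force on the tool has changed by that much, and returns True; else False.
- env.goto_joints(angles): joint-space move.
- env.command_gripper(opening, strength=None): opening from 0.0 (shut) to 1.0 (fully open); strength is the grip in N (None keeps the last); returns when the fingers have stopped.
- env.wait(seconds).
- env.ik(position, orientation): joint angles nearest the present ones, or None.
- env.camera(name): name is "side" or "top" or "wrist"; returns a dict with "frame" (384x512x3 uint8, blue, green, red), "range_z" (384x512 float32, m along the optical axis (not along the pixel's ray), 0 where there is no reading), "camera_matrix" (3x3 intrinsics, pixels), "cam_to_world" (4x4, takes a point from camera to world coordinates); the wrist camera has in their place "T_tool_cam" (4x4, takes a point from camera to tool coordinates, whose origin is the TCP and whose axes are the flange's). Camera axes: x right, y down, z forward; pixel columns grow to the right and rows downward; lengths in m; the calibration is good to about 2 mm. The wrist camera is an equidistant fisheye: a pixel r from the principal point sees the ray r / f radians off the axis. A picture is of the moment at which its call begins: read the wrist's pose just before it.
A pose or a line that the arm cannot do raises env.PlanningError and nothing moves.
- env.sign_off(): hands the job in; it is judged then, once.
Trained networks look in the newest picture that a camera, given by its name, has taken for a name from the list of things; names that differ only in an ending like _2 or _b are one class to them, and where a whole thing is asked for, a point or a joint stands for the part that bears it (a point fixed in the world has none). Each returns a list of dicts, best first, with "conf" (0 to 1); they miss things now and then, are a little off and sometimes report something else, mostly with a low value. They report only what shows in the picture. A call takes as long as a camera call. They do not tell look-alikes from the thing itself.
- env.cut_out(camera, target): "mask" (384x512 bool, what is visible of it) and "extent" ([left, top, right, bottom] as shares, 0 to 1, of the picture: columns of its width, rows of its height, round what is visible of it).
- env.spot_point(camera, target): "at" ([column, row] as shares, 0 to 1, of the picture: columns of its width, rows of its height: a listed point, or the origin of a listed thing).
Readings, each from a call of its own:
- env.current_t(): time.
- env.current_q(): joint angles.
- env.current_joint_vel(): joint speeds.
- env.current_effort(): joint torques, N m.
- env.current_eef_pos(): TCP position.
- env.current_ee_rot(): TCP orientation.
- env.current_force(): force on the tool from outside, world axes, zero at the start.
- env.current_wrist_torque(): the same for the moment, N m.
- env.current_width(): opening from 0.0 (shut) to 1.0 (fully open).
- env.current_grip_force(): force on a finger pad.
Only numpy, scipy, OpenCV 4.12 (cv2) and the standard library are available. Lean on these libraries where they do the work, as an engineer would, in place of code of your own. Each camera call takes 0.05 s, during which the arm holds its last target. There are 200 camera calls.

### The job

Of the two telescoping cutter boxes on the bench, open the tall one: first push the fork bolt of its holder fully home over the box's foot so that the base is held down, then draw the tight lid straight up off the box. Stand the lid upright, open end down, on the cork pad and let go, leaving the base bolted in its holder.

Things in the scene. Friction and masses are not known exactly. Their poses are not given: they have to be found in the camera images.
- tall_lid: Lid of the tall box (the other box's lid is 55 mm high): square grey plastic sleeve 56 x 56 x 95 mm, closed on top, 0.12 kg. Origin: centre of its open lower rim, z up, sides along x and y. It starts on the base's foot, rim 22 mm above the bench. Tight: about 8 to 18 N of pull for the first 30 mm, then free. Core and cutter stand 85 mm up inside it: raise it more before moving sideways.
- tall_base: Black base of the tall box, 0.3 kg: foot 70 (x) x 104 (y) x 10 mm, core and steel cutter above. Origin: centre of the foot's underside, 12 mm above the bench; +x is the way the fork bolt slides home. It stands loose within the low rails (24 mm above the bench, 2 mm play) of a fixed plywood holder; only the fork, when home, holds it down, else it comes up with the lid.
- tall_bolt (a joint): Sliding steel fork bolt of the tall box's holder, on the base's -x side: 0 m = drawn back, 0.060 m = fully home at its end stop, its two flat prongs then astride the lid, over the foot. Stays where it is left; about 2 N of friction. Starts at 0 to 0.008 m.
- tall_bolt_grip (a point): Grip point on the bolt's handle, an upright dark steel round post 18 mm in diameter, 32 to 98 mm above the bench; the point is on its axis, 75 mm above the bench. It lies 155 mm from the base's centre towards -x of the base with the bolt drawn back, 95 mm with it home. Fork and guides around it are at most 37 mm high.
- pad: Square cork pad fixed on the bench between the two holders, 120 x 120 x 4 mm. Origin at the centre of its underside, on the bench; the top is 4 mm above the bench.
There are look-alikes about, which are no part of the job. Several things look just like the pad: the one meant starts farthest from the robot's base. What is shaped like the tall_lid but pink is not meant.

How it is judged (in metres and radians):
On the way, in this order (a step that is already met when the one before it is completed fails the run):
1. the bolt is pushed home over the foot (past 48 of 60 mm) while the lid is still fully on (value of joint tall_bolt above 0.048 m and z of tall_lid in the frame of tall_base below 0.018 m), for 0.2 s.
2. the lid is drawn up clear of the box, with the base still held by the bolt (value of joint tall_bolt above 0.048 m and distance of tall_base from where it was at the start of the episode below 0.012 m and angle between tall_base's own z axis and vertical below 0.1 rad and z of tall_lid in the frame of tall_base above 0.096 m and contact force between the fingers and tall_lid above 1 N), for 0.1 s.
At the end, for the whole second after the job is handed in: The lid stands at rest on the cork pad, open end down, upright within 10 degrees, its centre within 40 mm of the pad's centre, released; the base is still in its holder (within 12 mm of where it was, within 6 degrees of upright) and the bolt is still home (past 48 of 60 mm) (value of joint tall_bolt above 0.048 m and distance of tall_base from where it was at the start of the episode below 0.012 m and angle between tall_base's own z axis and vertical below 0.1 rad and horizontal distance between tall_lid and pad below 0.04 m and z of tall_lid in the frame of pad between 0 and 0.012 m and angle between tall_lid's own z axis and vertical below 0.17 rad and linear speed of tall_lid below 0.02 m/s and contact force between the fingers and tall_lid below 0.1 N); the robot touches nothing.
It fails at once if the base is lifted or tipped out of its holder (moved over 20 mm or tilted over 12 degrees) (distance of tall_base from where it was at the start of the episode above 0.02 m or angle between tall_base's own z axis and vertical above 0.21 rad).
It also fails if it takes over 51 s, if anything falls off the work surface, if the arm or the gripper's body presses on something with over 40 N, if the wrist force passes 120 N, or if a joint passes its speed limit or range.

## Working session

There is one attempt and no reset: what is moved stays moved. The work goes in short steps, each a Python script; the robot and the scene stay as the last script left them, time stands still between calls to the robot, and variables do not carry over. Pictures are saved under pics/ and viewed, at most 10 in all, crops included, and the job is handed in when it is done.

```bash
ls; mkdir -p pics; cat > h.py <<'E'
import numpy as np, cv2
from plant import env
def world(c):
    K=c["camera_matrix"];z=c["range_z"];v,u=np.mgrid[0:384,0:512]
    P=np.stack([(u-K[0,2])/K[0,0]*z,(v-K[1,2])/K[1,1]*z,z],-1)
    T=np.array(c["cam_to_world"]);W=P@T[:3,:3].T+T[:3,3];W[z==0]=np.nan;return W
E
python3 - <<'E'
from h import *
ims=[]
for n in("top","side"):
    c=env.camera(n);np.savez(f"{n}.npz",**c);W=world(c);ims.append(c["frame"])
    cv2.imwrite(f"pics/{n}0.png",cv2.resize(c["frame"],(800,600)))
    print(n,c["camera_matrix"].round(1).tolist(),np.round(c["cam_to_world"],3).tolist())
    for t in("tall_lid","tall_base","tall_bolt_grip","pad"):
        for d in env.cut_out(n,t):
            m=d["mask"];w=W[m];print(t,round(d["conf"],2),np.round(np.array(d["extent"])*[512,384,512,384]),np.nanmedian(w,0).round(3),np.nanmax(w[:,2]).round(3))
        print(t,[(round(d["conf"],2),np.round(np.array(d["at"])*[512,384])) for d in env.spot_point(n,t)])
print(env.current_t())
E
```

```text
pics
top [[382.0, 0.0, 258.0], [0.0, 382.0, 194.9], [0.0, 0.0, 1.0]] [[0.001, -0.998, 0.056, 0.441], [-1.0, -0.0, 0.022, -0.033], [-0.022, -0.056, -0.998, 0.857], [0.0, 0.0, 0.0, 1.0]]
tall_lid 0.89 [227.  91. 267. 139.] [0.649 0.004 0.096] 0.101
tall_lid 0.84 [319. 120. 359. 159.] [ 0.599 -0.176  0.118] 0.122
tall_lid [(0.83, array([250., 120.])), (0.77, array([331., 145.])), (0.28, array([331., 142.]))]
tall_base 0.73 [310. 123. 355. 159.] [ 0.595 -0.147  0.023] 0.089
tall_base [(0.8, array([332., 139.]))]
tall_bolt_grip 0.81 [308. 157. 356. 214.] [ 0.5   -0.165  0.032] 0.101
tall_bolt_grip 0.36 [320. 120. 359. 154.] [ 0.599 -0.177  0.118] 0.122
tall_bolt_grip [(0.84, array([329., 210.]))]
pad 0.87 [227. 160. 284. 218.] [ 0.502 -0.008  0.005] 0.009
pad 0.65 [299. 246. 362. 308.] [ 0.305 -0.173  0.005] 0.011
pad [(0.75, array([331., 278.])), (0.69, array([257., 188.]))]
side [[356.4, 0.0, 257.6], [0.0, 356.4, 190.3], [0.0, 0.0, 1.0]] [[0.999, -0.04, 0.021, 0.457], [-0.043, -0.736, 0.675, -0.508], [-0.012, -0.675, -0.737, 0.635], [0.0, 0.0, 0.0, 1.0]]
tall_lid 0.83 [315. 236. 357. 293.] [ 0.6   -0.2    0.108] 0.121
tall_lid 0.63 [321. 170. 362. 220.] [ 0.647 -0.006  0.073] 0.099
tall_lid [(0.86, array([333., 210.])), (0.57, array([329., 277.]))]
tall_base 0.66 [310. 253. 352. 308.] [ 0.587 -0.215  0.022] 0.026
tall_base [(0.85, array([332., 279.]))]
tall_bolt_grip 0.95 [244. 250. 308. 302.] [ 0.495 -0.172  0.031] 0.1
tall_bolt_grip [(0.75, array([251., 258.]))]
pad 0.83 [146. 257. 211. 318.] [ 0.304 -0.176  0.004] 0.008
pad 0.72 [245. 192. 298. 241.] [ 0.498 -0.013  0.004] 0.007
pad [(0.98, array([177., 286.])), (0.65, array([271., 213.]))]
0.9
```

View pics/top0.png

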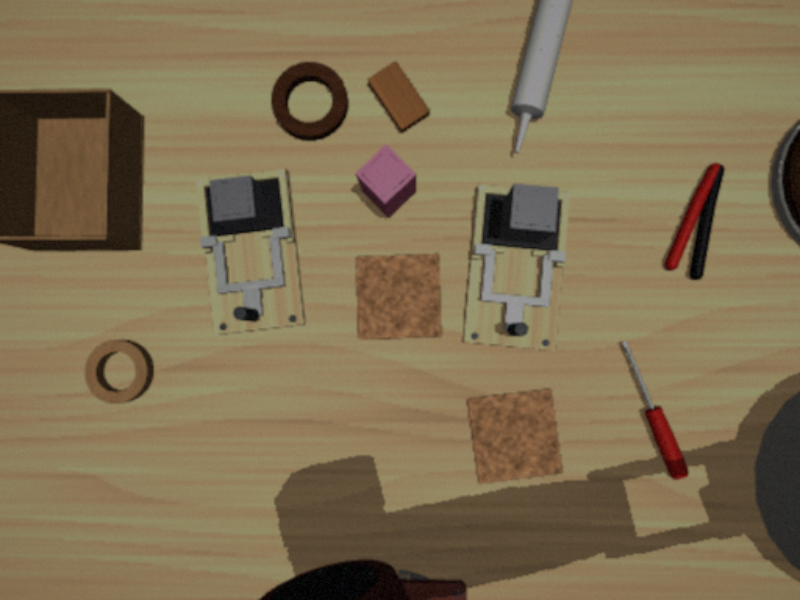

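View pics/side0.png

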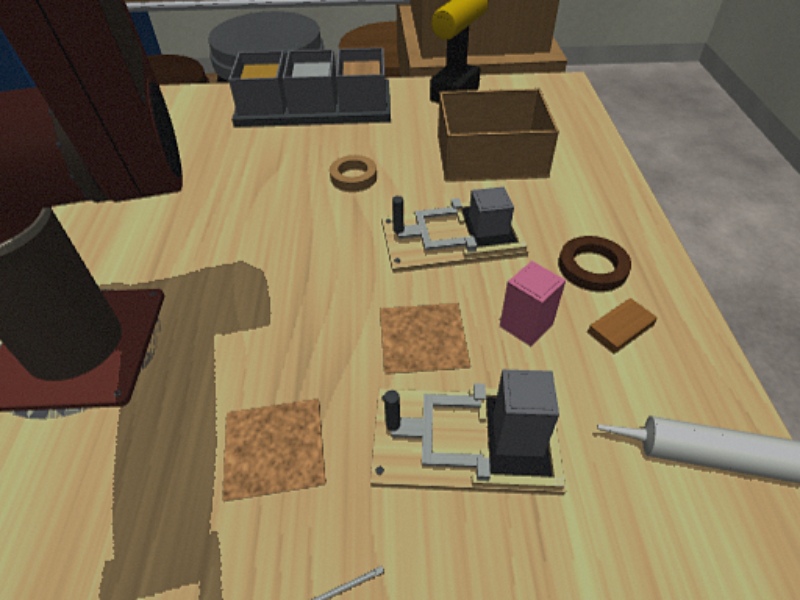

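```bash
python3 - <<'E'
import numpy as np,cv2
from h import world
for n in("top","side"):
    c=dict(np.load(n+".npz"));W=world(c)
    v=W.reshape(-1,3)
    def box(name,x,y,z):
        m=(W[...,0]>x[0])&(W[...,0]<x[1])&(W[...,1]>y[0])&(W[...,1]<y[1])&(W[...,2]>z[0])&(W[...,2]<z[1])
        p=W[m];
        if len(p)<4: print(n,name,len(p));return
        r=cv2.minAreaRect((p[:,:2]*1000).astype(np.float32));print(n,name,len(p),np.round(r[0],1),np.round(r[1],1),round(r[2],1),"z",np.median(p[:,2]).round(4),"mean",p[:,:2].mean(0).round(4))
    box("lidtop",(.55,.65),(-.23,-.12),(.108,.13))
    box("post",(.40,.52),(-.23,-.12),(.085,.11))
    c2=cv2.cvtColor(c["frame"],cv2.COLOR_BGR2HSV)
    print(c["frame"][139,339] if n=="top" else c["frame"][250,336])
c=dict(np.load("top.npz"));W=world(c)
cr=c["frame"][80:320,190:400];cv2.imwrite("pics/crop.png",cv2.resize(cr,None,fx=2.5,fy=2.5,interpolation=cv2.INTER_CUBIC))
E
```

```text
top lidtop 870 [ 605.1 -180.6] [56.1 56.8] 84.7 z 0.1184 mean [ 0.6042 -0.1799]
top post 69 [ 454.3 -165.8] [16.5 16.9] 35.2 z 0.0981 mean [ 0.4539 -0.1656]
[106 103 104]
side lidtop 1038 [ 603.7 -179.3] [58.8 56.9] 84.4 z 0.1174 mean [ 0.6027 -0.1828]
side post 95 [ 453.  -166.5] [16.3 16.1] 88.7 z 0.0968 mean [ 0.4528 -0.1677]
[103 101  99]
```

The top view (800x600) shows the tall box at (534,207) and its bolt post at (516,328). Pad-like squares are at (398,296), world (0.50,-0.01), and (515,435), world (0.305,-0.17). The first is the pad meant: it is farther from the base and lies between the holders. There are three lid-like things:
- **Grey, (534,207):** top at z 0.118 = 22+95 mm, so this is tall_lid.
- **Grey, (232,198):** the other box's lid, which looks lower.
- **Pink, (386,180):** not meant.

I'll confirm this in the crop.

View pics/crop.png

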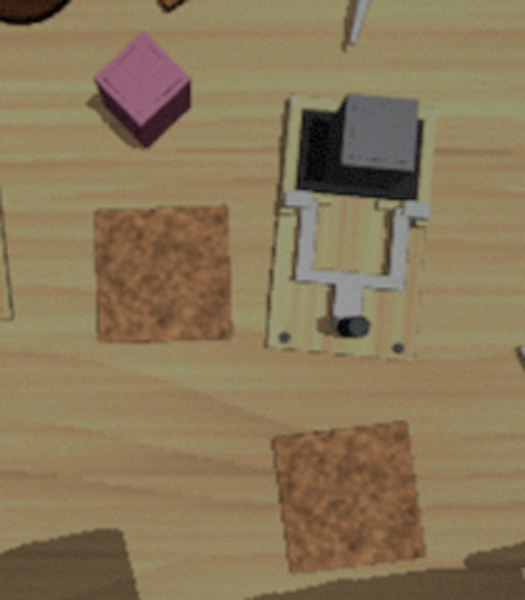

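```bash
cat >> h.py <<'E'
a=np.deg2rad(-5.5)
bx=np.array([np.cos(a),np.sin(a),0]);by=np.array([-bx[1],bx[0],0])
def R():
    "tool down, closing along base y; of the two half turns the one nearest the present wrist"
    c=[np.column_stack([s*bx,-s*by,[0,0,-1]]) for s in(1,-1)]
    x=env.current_ee_rot();return max(c,key=lambda r:np.trace(np.array(x).T@r))
post=np.array([.4537,-.1662,0]);lid=np.array([.6045,-.180,0]);pad=np.array([.500,-.010,0])
Z=lambda p,z:np.array([p[0],p[1],z])
E
python3 - <<'E'
from h import *
r=R();print(r.round(2).tolist())
for p in(Z(post,.085),Z(lid,.08),Z(lid,.22),Z(pad,.062)):print(np.round(env.ik(p,r),1))
E
```

```text
[[1.0, -0.1, 0.0], [-0.1, -1.0, 0.0], [0.0, -0.0, -1.0]]
[-29.5   3.4 115.8  -0.   60.8  66. ]
[-23.7  22.4  93.7  -0.   63.9  71.8]
[-23.7  14.3  87.9  -0.   77.9  71.8]
[-10.2   7.8 114.   -0.   58.2  85.3]
```

The crop confirms the grey tall lid at (380,130), the fork post at (350,326) and the far pad at (163,273). Next I push the bolt.

```bash
python3 - <<'E'
from h import *
r=R()
env.goto(Z(post,.17),r)
env.servo_line(Z(post,.082),max_speed=.1,f_stop=15)
env.command_gripper(0.0,10); print("w",env.current_width(),env.current_grip_force())
p0=np.array(env.current_eef_pos());print(p0.round(4))
s=env.servo_line(p0+bx*.066,max_speed=.05,f_stop=12)
p1=np.array(env.current_eef_pos());print(s,p1.round(4),((p1-p0)@bx).round(4),np.round(env.current_force(),1))
env.command_gripper(0.6); env.servo_line(Z(p1,.19),max_speed=.15)
c=env.camera("side");W=world(c);m=(abs(W[...,0]-.5)<.06)&(abs(W[...,1]+.17)<.03)&(W[...,2]>.085)&(W[...,2]<.105)
print("post",np.median(W[m],0),m.sum(),env.current_t());cv2.imwrite("pics/side1.png",c["frame"])
E
```

```text
w 0.1998943326759196 10.000105316285044
[ 0.4537 -0.1664  0.082 ]
True [ 0.5119 -0.172   0.0816] 0.0585 [-0.3  0.3  4.1]
post [ 0.50838235 -0.17426731  0.09656267] 94 7.7083
```

View pics/side1.png

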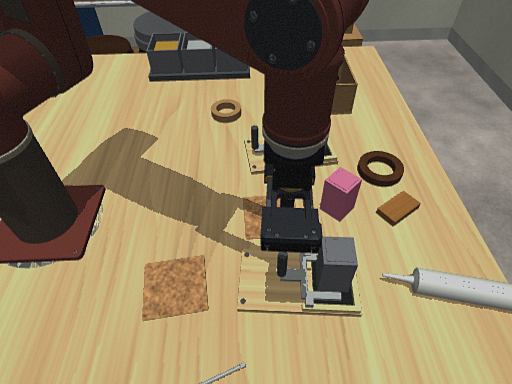

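The side view shows the bolt home: the post is at (282,262), with the fork astride the lid at (338,262). Next I grasp the lid, draw it up and check.

```bash
python3 - <<'E'
from h import *
r=R()
env.command_gripper(1.0)
env.goto(Z(lid,.20),r)
print("hit",env.servo_line(Z(lid,.080),max_speed=.1,f_stop=12))
env.command_gripper(0.0,55); print("w",env.current_width()*87,env.current_grip_force())
p=np.array(env.current_eef_pos());F=np.array(env.current_force())
env.servo_line(p+[0,0,.012],max_speed=.03);print((np.array(env.current_force())-F).round(1))
env.servo_line(p+[0,0,.045],max_speed=.04);print((np.array(env.current_force())-F).round(1))
env.servo_line(p+[0,0,.135],max_speed=.1);env.wait(.2)
print("w",env.current_width()*87,env.current_grip_force(),np.array(env.current_eef_pos()),(np.array(env.current_force())-F).round(1))
c=env.camera("side");np.savez("s2.npz",**c);cv2.imwrite("pics/side2.png",c["frame"]);print(env.current_t())
W=world(c)
for d in env.cut_out("side","tall_lid"):
    w=W[d["mask"]];print(d["conf"],np.nanmedian(w,0),np.nanpercentile(w[:,2],[2,98]))
E
```

```text
hit False
w 55.67672336534755 54.998928336426616
[ -2.1   0.1 -19.5]
[ 0.4 -0.4 -1.7]
w 56.154782034411525 54.99893073923886 [ 0.60411957 -0.17996896  0.21415326] [ 0.2 -0.5 -1.9]
13.8583
0.66 [0.62095111 0.00307112 0.06451949] [0.00556544 0.09705772]
0.64 [ 0.58067424 -0.19510016  0.1942873 ] [0.15752878 0.25336389]
```

View pics/side2.png

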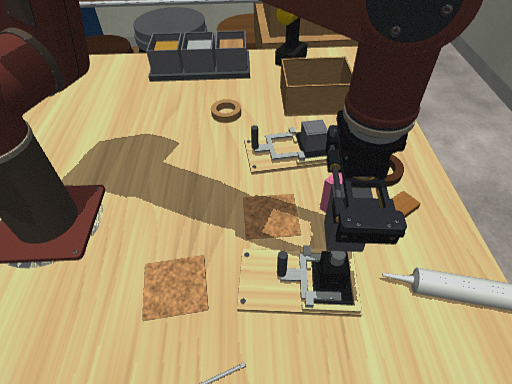

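The lid is clear at (350,235) with its rim near z 0.157. The base and bolt are still in place at (333,275). Next I place the lid.

```bash
python3 - <<'E'
from h import *
r=R();p=np.array(env.current_eef_pos())
env.servo_line(Z(pad,p[2]),max_speed=.12)
env.servo_line(Z(pad,.080),max_speed=.1)
print("hit",env.servo_line(Z(pad,.056),max_speed=.025,f_stop=4),np.round(env.current_eef_pos(),4))
env.command_gripper(1.0);env.wait(.2)
env.servo_line(Z(pad,.2),max_speed=.1)
env.goto(np.array([.40,-.10,.28]),r);q=np.array(env.current_q());q[0]=-70;env.goto_joints(q)
for n in("top","side"):
    c=env.camera(n);W=world(c);cv2.imwrite(f"pics/{n}3.png",c["frame"])
    for d in env.cut_out(n,"pad"):print(n,"pad",np.nanmedian(W[d["mask"]],0).round(3),(np.array(d["extent"])*[512,384,512,384]).round())
    m=(abs(W[...,0]-.5)<.05)&(abs(W[...,1]+.01)<.05)&(W[...,2]>.088)&(W[...,2]<.12)
    print(n,"lidtop",cv2.minAreaRect((W[m][:,:2]*1000).astype(np.float32)),np.median(W[m][:,2]))
    m=(abs(W[...,0]-.51)<.04)&(abs(W[...,1]+.17)<.03)&(W[...,2]>.085)&(W[...,2]<.11);print("post",W[m].mean(0))
print(env.current_t())
E
```

```text
hit True [ 0.4999 -0.01    0.062 ]
top pad [ 0.498 -0.01   0.005] [227. 164. 285. 218.]
top pad [ 0.306 -0.173  0.005] [301. 246. 359. 311.]
top lidtop ((500.52337646484375, -10.05235481262207), (55.989498138427734, 55.92021560668945), 84.43769836425781) 0.10013524945914665
post [ 0.50999862 -0.17075129  0.09694546]
side pad [ 0.499 -0.03   0.004] [245. 191. 300. 241.]
side pad [ 0.304 -0.177  0.004] [144. 255. 212. 320.]
side lidtop ((499.2138671875, -9.040956497192383), (58.36627960205078, 56.07956314086914), 85.59982299804688) 0.0993837105477311
post [ 0.50877554 -0.17314107  0.09498496]
22.55
```

View pics/side3.png

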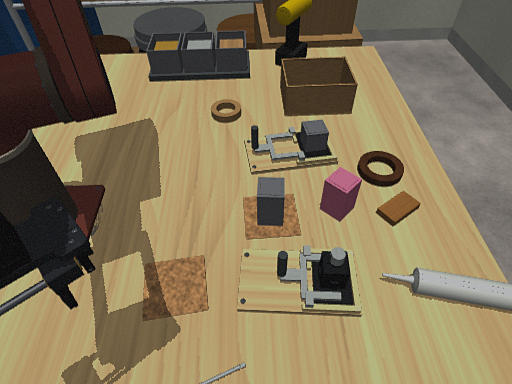

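The lid stands upright and centred on the pad at (271,205). The base is bolted at (333,272), and the arm is clear.

```bash
python3 -c "
from plant import env
print(env.sign_off())"
```

```text
the job is handed in; nothing more can be done
None
```

The job is handed in, with no verdict shown: the bolt was pushed home, and the tall lid now stands upright and released on the far cork pad, about 1 mm off centre by the cameras, with the base still bolted in its holder.

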